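# Nest the transport bracket

### The job

The orange transport bracket has been dropped loosely on top of the grey one in the kit tray. Slide it home into the grey bracket without lifting it off: standing leg flat against standing leg, and both ends flush so that the bolt slots line up. Leave the grey bracket where it lies in the tray and do not disturb the other things.

Things in the scene. Friction and masses are not known exactly. Their poses are not given: they have to be found in the camera images.
- loose_bracket: ORANGE bracket, loose, 0.26 to 0.43 kg: equal angle, legs 60 mm wide, 6 mm thick, 180 mm long. Origin: outer heel edge (where the legs meet), mid-length, at its underside. y runs along the heel (ends at -90, +90 mm); flat leg x = -60 to 0, standing leg x = -6 to 0, z = 0 to 60 mm. Starts with its flat leg on the grey flat leg, 16 to 30 mm short of home, skewed up to 0.12 rad, up to 60 mm off lengthwise.
- lower_bracket: GREY bracket, loose, 0.33 kg, same size, origin and axes. Its flat leg lies on the tray floor and points towards the robot (-x); its standing leg is 1 to 2 mm in front of the tray's far wall, which stops it when it is pushed that way. Lengthwise only friction holds it (grips the tray liner; the two smooth painted brackets slide easily on each other, but an orange one pushed high on its standing leg tips: push low).
- nest_home (a point): where the origin of the orange bracket lies when fully nested: at (-6, 0, 6) mm in the grey bracket's frame (the orange axes are then parallel to the grey ones).
- kit_tray: dark grey shallow tray, fixed to the bench: 230 mm (its x, away from the robot) by 440 mm (its y) outside, walls 4 mm thick and 24 mm high, floor 4 mm thick. Origin: centre of its underside.
- thumbscrew: red transport screw, 72 mm long, 20 mm high, loose in the front of the tray near its right end, to leave alone. Origin: middle, underside.
- hardware_box: small cardboard box, 46 x 76 mm, 28 mm high, loose in the front of the tray near its left end, to leave alone. Origin: centre of its underside.
- pump_head: round stainless steel pump head, 60 mm across, 72 mm high with its brass fitting, to leave alone. Origin: centre of its underside.
- column: steel chromatography column, 150 mm long, 18 mm high, lying on the bench behind the tray, to leave alone. Origin: middle, underside.
- vial_rack: blue rack of vials, 100 x 160 mm, 42 mm high, to leave alone. Origin: centre of its underside.
- screwdriver: screwdriver with a yellow handle, 200 mm long, lying behind the tray, to leave alone.
- wrench: steel wrench, 150 mm long, to leave alone.
- reagent_bottle: amber bottle with a blue cap, 86 mm across, 180 mm high, to leave alone. Origin: centre of its underside.

How it is judged:
At the end, for the whole second after the job is handed in: Orange nested in grey: standing legs within 3 mm of touching, flat leg down on flat leg (2 mm), parallel within 0.03 rad, ends flush within 5 mm; grey heel still within 20 mm of the outside of the tray's far wall; both at rest (x of loose_bracket in the frame of lower_bracket between -0.009 and -0.003 m and y of loose_bracket in the frame of lower_bracket between -0.005 and 0.005 m and z of loose_bracket in the frame of lower_bracket between 0.004 and 0.008 m and angle between the y axis of loose_bracket and the y axis of lower_bracket, either way round below 0.03 rad and angle between the z axis of loose_bracket and the z axis of lower_bracket, either way round below 0.03 rad and x of lower_bracket in the frame of kit_tray above 0.095 m and linear speed of each of loose_bracket, lower_bracket below 0.01 m/s).
It fails at once if the orange bracket is lifted off the grey one (more than 20 mm) or tipped (more than 0.35 rad) (z of loose_bracket in the frame of lower_bracket above 0.026 m or angle between loose_bracket's own z axis and vertical above 0.35 rad).
It fails at once if the grey bracket is shoved out of its place (more than 25 mm) or tipped (distance of lower_bracket from where it was at the start of the episode above 0.025 m or angle between lower_bracket's own z axis and vertical above 0.2 rad).
It fails at once if another thing is disturbed (moved more than 20 mm) (distance of any of hardware_box, thumbscrew, pump_head, column, vial_rack, screwdriver, wrench, reagent_bottle from where it was at the start of the episode above 0.02 m).
It also fails if it takes over 51 s, if anything falls off the work surface, if the arm or the gripper's body presses on something with over 40 N, if the wrist force passes 120 N, or if a joint passes its speed limit or range.

### The arm

A 6-joint arm with a two-finger parallel gripper is mounted at the origin on the work surface. World frame = base frame: x ahead of the robot, y to its left, z up, the work surface at z = 0. Lengths are in m, angles in rad, forces in N, time in s.
With the tool pointing down it reaches from about 0.375 to 0.9 m from the base axis. Payload 3.1 kg.
Tool frame: the origin (TCP) lies midway between the tips of the shut fingers; the grasp point (between the pads) lies 19 mm behind it; z points along the fingers, y is the line along which they close (so a half turn about z gives the same grasp; the last joint's range is limited). The gripper opens to 85 mm and grips with 20 to 120 N. Pads are 22 mm wide; open, the fingers measure 114 mm over their backs; the gripper's body (76 mm by 85 mm) begins 54 mm behind the grasp point. The pads swing forward as they close: fully open they stand 13 mm farther back than shut.
Start: joints at [0.97, 0.527, 1.433, -0, 1.181, -0.178], TCP at [0.256, 0.57, 0.231] pointing down, gripper open.
Joint ranges: [-3.08, 3.08], [-0.75, 2.2], [0.22, 2.44], [-1.43, 4.57], [0, 2.65], [-2.85, 2.85]. Speed limits (rad/s): [2.79, 2.79, 3.14, 3.14, 3.14, 3.14].

### API

Orientations are given as a unit quaternion [x, y, z, w].
In Python, from station import manip gives the robot as it stands.
- The arm moves only by the tool step_arm, never from a script. Its argument "targets" is text: rows parted by semicolons, each of 4 numbers parted by spaces: the shift along the tool's x, y, z in mm, then the turn about the tool's z in degrees. A call has 1 to 12 rows; each row is the pose to reach, as a shift and turn from the pose commanded when the call began, along the tool's axes at that moment; what a row does not reach only later rows make up. A row lasts 1/10 s, in which the tool goes at most 50 mm and 8.59 degrees, less where a joint would pass 70% of its speed; a pose out of reach is approached as far as the arm can. A call with a gripper value outside its range is refused whole. "gripper" is the closure, from 0 (fully open) to 1 (shut), set as the call begins (left out, the last holds). The fingers move at their own pace and stop on an object; "squeeze" is the grip in N (left out, the last holds). Time passes only in rows, so rows that repeat a pose let the fingers close. It gives the time, the measured TCP pose, the force, the opening and the grip force at its end, in the units of the state.
- manip.sense(): the state, without advancing time (a new reading comes with each control period).
- manip.snapshot(name): name is "scene" or "top" or "wrist"; returns the picture (420x560x3 uint8, red, green, blue); there is no depth.
- manip.get_calibration(name): a dict with "fov_y" (degrees; the focal length in pixels is half the picture's height over the tangent of half this angle, whatever the lens; pixels are square), "cx", "cy" (the principal point, pixels), "extrinsics" (4x4, takes a point from camera to world coordinates); the wrist camera has in their place "tool_from_camera" (4x4, takes a point from camera to tool coordinates, whose origin is the TCP and whose axes are the flange's). Camera axes: x right, y down, z forward; pixel columns grow to the right and rows downward; lengths in m; the calibration is good to about 2 mm. A picture is of the moment at which its call begins: read the wrist's pose just before it. get_calibration takes no time and is no camera call.
- manip.sign_off(): hands the job in; it is judged then, once.
Trained networks look in the newest picture that a camera, given by its name, has taken for a name from the list of things; names that differ only in an ending like _2 or _b are one class to them, and where a whole thing is asked for, a point or a joint stands for the part that bears it (a point fixed in the world has none). Each returns a list of dicts, best first, with "p" (0 to 1); they miss things now and then, are a little off and sometimes report something else, mostly with a low value. They report only what shows in the picture. A call takes as long as a camera call.
- manip.recognise(camera, query): "position" ([column, row] in pixels, amid what is visible of it).
- manip.masks_of(camera, query): "pixels" (420x560 bool, what is visible of it) and "position" ([column, row] in pixels, amid what is visible of it).
- manip.mark_of(camera, query): "position" ([column, row] in pixels: a listed point, or the origin of a listed thing).
The state is a dict: "t": time; "q": joint angles; "qd": joint speeds; "tau": joint torques, N m; "tcp_pos": TCP position; "tool_rot": TCP orientation; "force": force on the tool from outside, world axes, zero at the start; "ft_torque": the same for the moment, N m; "finger_gap": opening from 0.0 (shut) to 1.0 (fully open); "gripper_force": force on a finger pad.
Only numpy, scipy, OpenCV 4.12 (cv2) and the standard library are available. Lean on these libraries where they do the work, as an engineer would, in place of code of your own. Each camera call takes 0.05 s, during which the arm holds its last target. There are 200 camera calls.

## Working session

There is one attempt and no reset: what is moved stays moved. The work goes in short steps, Python scripts to look and compute and a tool call to move; the robot and the scene stay as the last step left them, time stands still between calls to the robot, and variables do not carry over. Pictures are saved under pics/ and viewed, at most 12 in all, crops included, and the job is handed in when it is done.

Besides the shell and the picture viewer there is one more tool, called as name(argument=value, ...) on one line, values as JSON. step_arm: Moves the arm, as the interface text tells. Its arguments: {"type":"object","properties":{"targets":{"type":"string"},"gripper":{"type":"number"},"squeeze":{"type":"number"}},"required":["targets"]}

```bash
mkdir -p pics; cat > h.py <<'E'
import numpy as np, cv2
from station import manip
def K(name):
    c=manip.get_calibration(name); f=210/np.tan(np.radians(c["fov_y"])/2); return c,f
def ray(name,px,z):
    c,f=K(name); E=np.array(c["extrinsics"])
    d=E[:3,:3]@np.array([(px[0]-c["cx"])/f,(px[1]-c["cy"])/f,1]); o=E[:3,3]
    return o+d*(z-o[2])/d[2]
def save(name,img): cv2.imwrite("pics/"+name,img[:,:,::-1])
E
python3 - <<'E'
from h import *
s=manip.sense(); print(s["t"],s["tcp_pos"],s["tool_rot"])
for n in("top","scene"):
    im=manip.snapshot(n); save(n+"0.png",im); c,f=K(n); print(n,f,c["cx"],c["cy"],np.round(c["extrinsics"],3).tolist())
    for q in("loose_bracket","lower_bracket","nest_home"):
        print(q,[(np.round(r["position"],1).tolist(),round(r["p"],2)) for r in manip.mark_of(n,q)][:3])
print(np.round(manip.get_calibration("wrist")["tool_from_camera"],3).tolist())
E
```

```text
0.0 [0.25598765 0.56936776 0.2302941 ] [ 2.09829046e-01  9.77737429e-01 -1.04982997e-03 -4.35243377e-04]
top 445.2039580536297 282.4187821826283 205.58064617291424 [[-0.0, -0.988, 0.157, 0.355], [-1.0, 0.003, 0.013, -0.023], [-0.014, -0.157, -0.988, 1.198], [0.0, 0.0, 0.0, 1.0]]
loose_bracket [([227.0, 202.7], 0.74), ([240.4, 192.6], 0.69)]
lower_bracket [([239.7, 190.3], 0.91)]
nest_home [([243.6, 190.4], 0.87)]
scene 544.3073130585974 266.61708714889744 213.67401454213459 [[-0.231, 0.853, -0.468, 1.22], [0.973, 0.196, -0.124, 0.179], [-0.015, -0.484, -0.875, 1.275], [0.0, 0.0, 0.0, 1.0]]
loose_bracket [([320.3, 227.2], 0.68)]
lower_bracket [([301.1, 239.5], 0.6), ([303.8, 235.1], 0.39)]
nest_home [([301.0, 236.1], 0.65), ([328.4, 176.4], 0.49)]
[[-0.001, -0.95, -0.312, 0.081], [1.0, -0.0, -0.0, 0.001], [0.0, -0.312, 0.95, -0.144], [0.0, 0.0, 0.0, 1.0]]
```

View pics/top0.png

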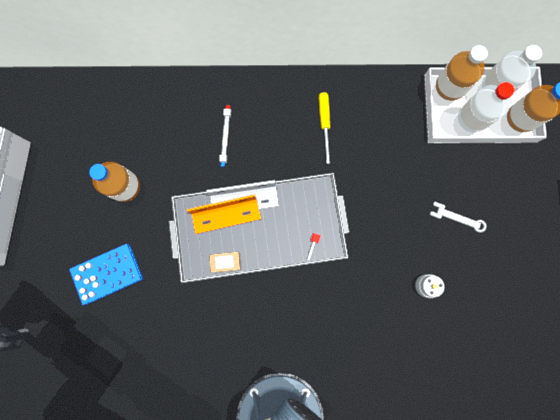

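View pics/scene0.png

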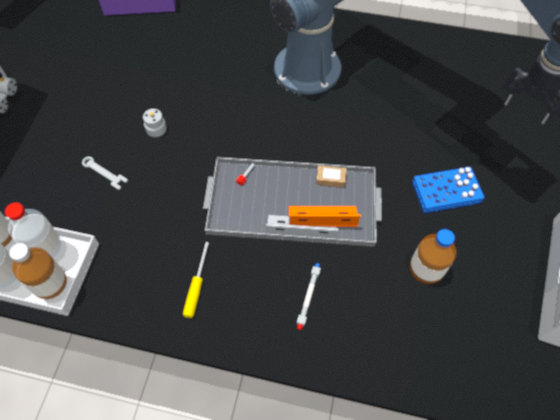

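The top view shows the tray with corners at about (172,197), (333,174), (347,257) and (182,281). The orange bracket spans columns 188–262 and sticks out left of the grey one, which is at about 208–278. The box is at (225,262) and the screw at (312,245). The scene view agrees.

```bash
python3 - <<'E'
from h import *
P=lambda p,z: np.round(ray("top",p,z),3)
for p in[(172,197),(333,174),(347,257),(182,281)]: print("tray",P(p,.024))
for q,z in(("loose_bracket",.07),("lower_bracket",.064),("hardware_box",.028),("thumbscrew",.02),("column",.018),("screwdriver",.02)):
    manip_img=None
    r=manip.masks_of("top",q)
    if not r: print(q,"none"); continue
    m=r[0]["pixels"].astype(np.uint8); pts=np.argwhere(m)[:,::-1].astype(np.float32)
    b=cv2.boxPoints(cv2.minAreaRect(pts)); print(q,round(r[0]["p"],2),b.round(0).tolist(),[P(x,z)[:2].tolist() for x in b])
im=cv2.imread("pics/top0.png")[165:290,165:355]; cv2.imwrite("pics/topc.png",cv2.resize(im,None,fx=4,fy=4,interpolation=cv2.INTER_CUBIC))
E
```

```text
tray [0.566 0.289 0.024]
tray [ 0.628 -0.144  0.024]
tray [ 0.405 -0.176  0.024]
tray [0.343 0.255 0.024]
loose_bracket 0.73 [[186.0, 209.0], [255.0, 192.0], [262.0, 219.0], [193.0, 235.0]] [[0.527, 0.239], [0.57, 0.062], [0.5, 0.045], [0.458, 0.22]]
lower_bracket 0.63 [[207.0, 190.0], [275.0, 180.0], [278.0, 206.0], [211.0, 216.0]] [[0.577, 0.189], [0.603, 0.012], [0.535, 0.002], [0.509, 0.177]]
hardware_box 0.94 [[209.0, 254.0], [239.0, 251.0], [240.0, 269.0], [210.0, 272.0]] [[0.413, 0.185], [0.42, 0.107], [0.374, 0.102], [0.367, 0.18]]
thumbscrew 0.37 [[318.0, 93.0], [327.0, 92.0], [331.0, 129.0], [321.0, 129.0]] [[0.859, -0.106], [0.861, -0.133], [0.757, -0.141], [0.754, -0.114]]
column 0.62 [[218.0, 166.0], [223.0, 106.0], [231.0, 106.0], [226.0, 166.0]] [[0.653, 0.168], [0.825, 0.158], [0.823, 0.137], [0.652, 0.148]]
screwdriver 0.98 [[318.0, 93.0], [327.0, 92.0], [334.0, 162.0], [324.0, 163.0]] [[0.859, -0.107], [0.862, -0.133], [0.661, -0.147], [0.658, -0.121]]
```

View pics/topc.png

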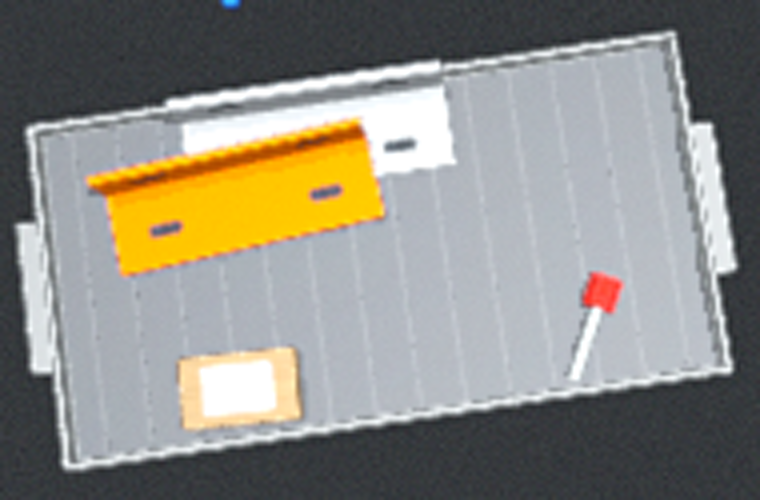

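The crop shows the orange flat leg resting on the grey one. The orange is skewed about 0.09 rad and sits about 45 mm to the left (+y). I'll move above it with the fingers shut.

step_arm(targets="-37 -28 0 -3;-74 -56 0 -6;-111 -84 0 -9;-148 -112 0 -12;-185 -140 0 -15;-222 -168 0 -18;-259 -196 0 -21;-296 -224 0 -24;-333 -252 0 -27;-370 -280 0 -30;-407 -309 0 -32.3;-407 -309 0 -32.3", gripper=1)

```text
t: 1.9
tcp_pos: [0.5047, 0.1163, 0.2318]
tool_rot: [-0.067, 0.998, -0.001, 0.002]
force: [0.2, -0.0, 0.3]
finger_gap: 0.002
gripper_force: 0.0
```

```bash
cat >> h.py <<'E'
from scipy.spatial.transform import Rotation as R
def wcam(s):
    T=np.eye(4); T[:3,:3]=R.from_quat(s["tool_rot"]).as_matrix(); T[:3,3]=s["tcp_pos"]
    return T@np.array(manip.get_calibration("wrist")["tool_from_camera"])
def wray(E,px,z):
    c,f=K("wrist"); d=E[:3,:3]@np.array([(px[0]-c["cx"])/f,(px[1]-c["cy"])/f,1]); o=E[:3,3]
    return o+d*(z-o[2])/d[2]
E
python3 - <<'E'
from h import *
s=manip.sense(); im=manip.snapshot("wrist"); save("w1.png",im); np.save("E1.npy",wcam(s))
print(s["t"],s["tcp_pos"],R.from_quat(s["tool_rot"]).as_matrix().round(3).tolist(),s["finger_gap"])
E
```

```text
1.9 [0.50471369 0.11634372 0.23179578] [[-0.991, -0.134, 0.004], [-0.134, 0.991, -0.002], [-0.004, -0.002, -1.0]] 0.002367107764436705
```

View pics/w1.png

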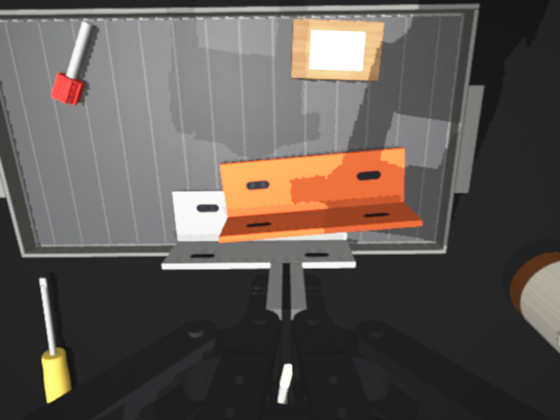

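The wrist view has -y to the left and the far wall at the bottom. Orange front edge: (221,163)–(404,149). Orange top edge: (219,240)–(422,224). Grey top edge: (163,268)–(355,265). Grey front corner: (174,192).

```bash
python3 - <<'E'
from h import *
E=np.load("E1.npy"); W=lambda u,v,z: wray(E,(u,v),z)[:2]
ty=np.array([-.142,.99]); tx=np.array([.99,.142])
def pr(n,p): print(n,p.round(4),"tray(x,y)",round(p@tx,4),round(p@ty,4))
for n,u,v,z in[("O front -y",221,163,.016),("O front +y",404,149,.016),("O top -y",219,240,.07),("O top +y",422,225,.07),("G top -y",163,268,.064),("G top +y",355,266,.064),("G front -y",174,192,.01),
 ("tray far -y",23,256,.024),("tray far +y",445,251,.024),("tray near +y",478,6,.024),("box front",292,80,.028)]: pr(n,W(u,v,z))
E
```

```text
O front -y [0.5052 0.0528] tray(x,y) 0.5076 -0.0195
O front +y [0.4677 0.227 ] tray(x,y) 0.4953 0.1583
O top -y [0.5627 0.0647] tray(x,y) 0.5662 -0.0159
O top +y [0.5244 0.2402] tray(x,y) 0.5532 0.1633
G top -y [0.6007 0.0142] tray(x,y) 0.5967 -0.0712
G top +y [0.5745 0.1912] tray(x,y) 0.5959 0.1077
G front -y [0.5429 0.0067] tray(x,y) 0.5385 -0.0705
tray far -y [ 0.6291 -0.1428] tray(x,y) 0.6026 -0.2307
tray far +y [0.5643 0.2909] tray(x,y) 0.5999 0.2079
tray near +y [0.3406 0.2579] tray(x,y) 0.3738 0.207
box front [0.42   0.1109] tray(x,y) 0.4315 0.0501
```

```bash
python3 - <<'E'
from h import *
im=cv2.imread("pics/w1.png")[140:280,150:440]; cv2.imwrite("pics/w1c.png",cv2.resize(im,None,fx=2.75,fy=2.75,interpolation=cv2.INTER_CUBIC))
E
```

```text
(no output)
```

View pics/w1c.png

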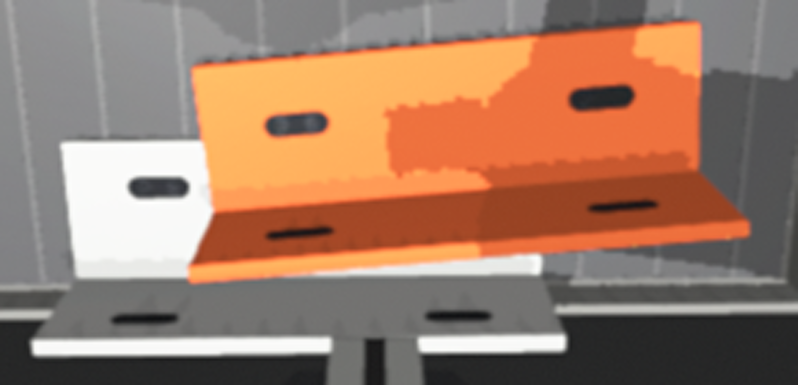

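The orange end is about 54 mm past the grey end in +y and about 37 mm in front of it in x at the heel, measured to the outer face (so about 30 mm short of home). The skew is about 0.07 rad. I'll push the flat-leg end near the centre-of-mass line.

step_arm(targets="-6 47 0 -0.5;-12 94 0 -0.5;-17 141.5 20 -0.5;-17 141.5 65 -0.5;-17 141.5 110 -0.5;-17 141.5 150 -0.5;-17 141.5 180 -0.5;-17 141.5 180 -0.5")

```text
t: 2.75
tcp_pos: [0.4933, 0.2639, 0.0475]
tool_rot: [-0.076, 0.997, -0.001, -0.005]
force: [0.7, -0.2, -0.2]
finger_gap: 0.003
gripper_force: 0.0
```

```bash
python3 - <<'E'
from h import *
s=manip.sense(); im=manip.snapshot("wrist"); save("w2.png",im); np.save("E2.npy",wcam(s))
p=s["tcp_pos"];print(s["t"],p,p[:2]@[.99,.142],p[:2]@[-.142,.99],s["force"])
E
```

```text
2.75 [0.49330948 0.26391493 0.04752139] 0.5258523019517714 0.19122583699025564 [ 0.73995892 -0.19789186 -0.21494222]
```

View pics/w2.png

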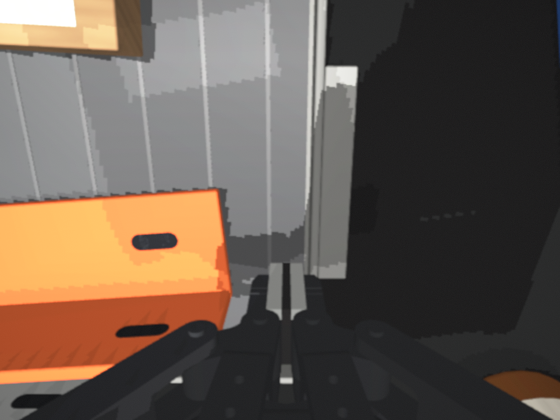

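The wrist view shows the shut fingertips at (287,270). They are between the orange end, whose corner is at (230,292), and the tray's left wall at column 315. Next I correct the offset and descend.

step_arm(targets="-8 -4 0 0;-8 -4 18 0;-8 -4 30 0;-8 -4 36 0;-8 -4 36 0")

```text
t: 3.3
tcp_pos: [0.5109, 0.2622, 0.019]
tool_rot: [-0.075, 0.997, 0.001, 0.005]
force: [-0.8, 2.4, 13.7]
finger_gap: -0.003
gripper_force: 0.0
```

```bash
python3 - <<'E'
from h import *
s=manip.sense(); 
p=s["tcp_pos"];print(s["t"],p,p[:2]@[.99,.142],p[:2]@[-.142,.99],s["force"])
print(R.from_quat(s["tool_rot"]).as_matrix().round(3).tolist())
E
```

```text
3.3 [0.51085435 0.26216648 0.01900879] 0.5429734472756292 0.18700350013204195 [-0.80142516  2.36682731 13.7115475 ]
[[-0.989, -0.149, 0.01], [-0.149, 0.989, 0.003], [-0.011, 0.001, -1.0]]
```

step_arm(targets="0 0 0 0;0 0 0 0")

```text
t: 3.5
tcp_pos: [0.5098, 0.2624, 0.0191]
tool_rot: [-0.075, 0.997, 0.001, 0.004]
force: [-1.7, 3.1, 13.4]
finger_gap: -0.002
gripper_force: 0.0
```

```bash
python3 - <<'E'
from h import *
s=manip.sense(); 
p=s["tcp_pos"];print(s["t"],p,p[:2]@[.99,.142],p[:2]@[-.142,.99],s["force"])
print(R.from_quat(s["tool_rot"]).as_matrix().round(3).tolist())
E
```

```text
3.5 [0.50979026 0.26237241 0.01909272] 0.5419492409135176 0.18735847100141195 [-1.72178084  3.09661648 13.4011182 ]
[[-0.989, -0.149, 0.009], [-0.149, 0.989, 0.003], [-0.009, 0.002, -1.0]]
```

step_arm(targets="0 0 -25 0;0 0 -60 0;0 0 -60 0")

```text
t: 3.8
tcp_pos: [0.5098, 0.262, 0.0803]
tool_rot: [-0.075, 0.997, 0.001, 0.005]
force: [1.0, -0.0, -0.2]
finger_gap: -0.002
gripper_force: 0.0
```

```bash
python3 - <<'E'
from h import *
s=manip.sense(); 
p=s["tcp_pos"];print(s["t"],s["q"],p,p[:2]@[.99,.142],p[:2]@[-.142,.99],s["force"])
print([ (np.round(r["position"]),round(r["p"],2)) for r in (manip.snapshot("top") is not None and manip.mark_of("top","lower_bracket"))])
E
```

```text
3.8 [ 2.79869182e-01  6.68784434e-01  1.69190543e+00  6.13317503e-05
  7.70636253e-01 -1.44077512e+00] [0.5097648  0.26201974 0.08031288] 0.5418739586286913 0.18701294211248665 [ 0.99554638 -0.01858722 -0.21649889]
[(array([242., 191.]), 0.85)]
```

step_arm(targets="0 0 0 8.2;0 0 0 16.4;0 0 0 24.6;0 0 0 32.8;0 0 0 41;0 0 0 49.2;0 0 0 57.4;0 0 0 65.6;0 0 0 73.8;0 0 0 82;0 0 0 90;0 0 0 90")

```text
t: 5.1
tcp_pos: [0.5054, 0.2606, 0.0743]
tool_rot: [0.652, 0.758, -0.001, -0.001]
force: [-0.1, -0.5, -0.4]
finger_gap: -0.003
gripper_force: 0.0
```

```bash
python3 - <<'E'
from h import *
s=manip.sense(); im=manip.snapshot("wrist"); save("w3.png",im); np.save("E3.npy",wcam(s))
p=s["tcp_pos"];print(s["t"],p,p[:2]@[.99,.142],p[:2]@[-.142,.99],s["force"])
print(R.from_quat(s["tool_rot"]).as_matrix().round(3).tolist())
E
```

```text
5.1 [0.50543216 0.26059122 0.07428161] 0.5373817895545242 0.18621393839713388 [-0.08518803 -0.49979064 -0.41841293]
[[-0.149, 0.989, -0.002], [0.989, 0.149, -0.001], [-0.0, -0.002, -1.0]]
```

View pics/w3.png

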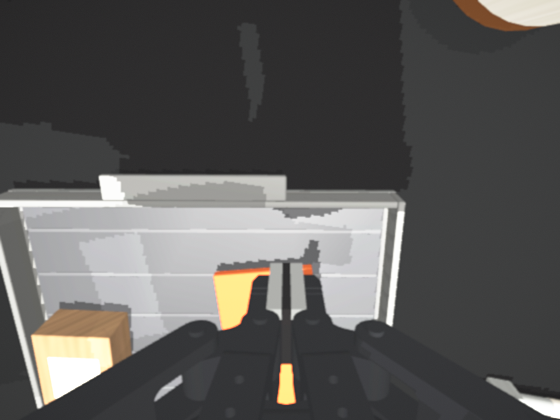

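The wrist view, now turned 90°, shows the orange end at row ~270 (columns 215–312). The fingers are at (287,268), clear of it, and the left wall is at row ~200.

step_arm(targets="0 -8 15 0;0 -8 35 0;0 -8 50 0;0 -8 58 0;0 -8 62 0;0 -8 62 0;0 -8 62 0")

```text
t: 5.85
tcp_pos: [0.4988, 0.2598, 0.0137]
tool_rot: [0.652, 0.758, 0.0, 0.0]
force: [0.4, -0.8, 0.0]
finger_gap: -0.001
gripper_force: 0.0
```

```bash
cat > st.py <<'E'
from h import *
s=manip.sense()
p=s["tcp_pos"];print(s["t"],p.round(4),"tray",p[:2]@[.99,.142],p[:2]@[-.142,.99],s["force"].round(1),s["ft_torque"].round(2))
E
python3 st.py
```

```text
5.85 [0.4988 0.2598 0.0137] tray 0.5307081716353158 0.18639662111024782 [ 0.4 -0.8  0. ] [ 0.   -0.08  0.02]
```

step_arm(targets="-8 0 2 0;-14 0 2 0;-19 0 2 0;-24 0 2 0;-29 0 2 0;-34 0 2 0;-39 0 2 0;-44 0 2 0;-49 0 2 0;-54 0 2 0;-57 0 2 0;-57 0 2 0")

```text
t: 7.05
tcp_pos: [0.5069, 0.2028, 0.0113]
tool_rot: [0.653, 0.758, -0.0, -0.0]
force: [0.3, -0.0, 0.8]
finger_gap: 0.002
gripper_force: 0.0
```

```bash
python3 st.py; python3 - <<'E'
from h import *
s=manip.sense();im=manip.snapshot("top");
for q in("loose_bracket","lower_bracket"):
  r=manip.masks_of("top",q)
  if r:
    print(q,r[0]["p"],cv2.boxPoints(cv2.minAreaRect(np.argwhere(r[0]["pixels"])[:,::-1].astype(np.float32))).round(0).tolist())
a=cv2.resize(im[165:290,165:355],None,fx=4,fy=4,interpolation=cv2.INTER_CUBIC); save("top2.png",a)
E
```

```text
7.05 [0.5069 0.2028 0.0113] tray 0.5306014088616658 0.1288151110877295 [ 0.3 -0.   0.8] [ 0.05 -0.02 -0.03]
loose_bracket 0.79 [[208.0, 204.0], [273.0, 193.0], [277.0, 218.0], [212.0, 230.0]]
lower_bracket 0.62 [[208.0, 181.0], [278.0, 181.0], [278.0, 205.0], [208.0, 205.0]]
```

View pics/top2.png

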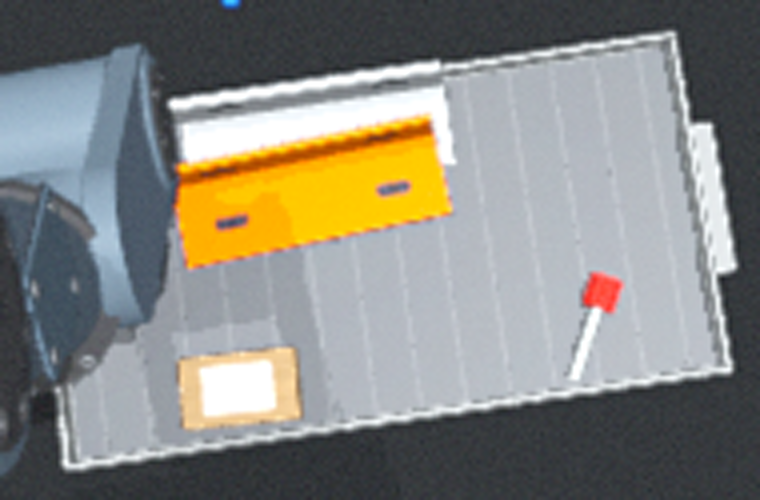

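The orange has slid along to about 5–8 mm from flush. Grey is unmoved (top edge still (170,105)–(440,65) in the crop). I push a bit more, then back off and lift to look.

step_arm(targets="-3 0 0 0;-6 0 0 0;-8 0 0 0;-8 0 0 0;10 0 0 0;20 0 0 0;22 0 -40 0;22 0 -80 0;22 -30 -115 0;22 -30 -140 0;22 -30 -140 0;22 -30 -140 0")

```text
t: 8.4
tcp_pos: [0.4742, 0.2209, 0.1517]
tool_rot: [0.652, 0.758, 0.001, 0.001]
force: [-0.4, -0.4, -0.5]
finger_gap: 0.001
gripper_force: 0.0
```

```bash
python3 st.py; python3 - <<'E'
from h import *
s=manip.sense(); im=manip.snapshot("wrist"); save("w4.png",im); np.save("E4.npy",wcam(s))
E
```

```text
8.4 [0.4742 0.2209 0.1517] tray 0.5008220662053949 0.151314157399099 [-0.4 -0.4 -0.5] [-0.02  0.01  0.01]
```

View pics/w4.png

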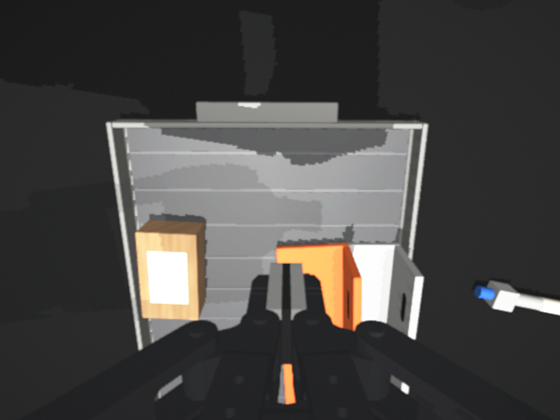

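The orange end is at (277,247)–(346,244) and the grey end at (352,244)–(396,244), so they are almost flush.

```bash
python3 - <<'E'
from h import *
E=np.load("E4.npy")
for n,u,v,z in[("O front",277,247,.016),("O heel-in",346,244,.016),("G flat",355,244.5,.01),("G flat heel",394,244.5,.01),("box front",204,230,.028),("box2",196,318,.028)]:
    p=wray(E,(u,v),z)[:2]; print(n,round(p@[.99,.142],4),round(p@[-.142,.99],4))
im=cv2.imread("pics/w4.png")[225:300,250:430]
hsv=cv2.cvtColor(cv2.imread("pics/w4.png"),cv2.COLOR_BGR2HSV); g=cv2.imread("pics/w4.png",0)
for u in(280,310,320,330,340,356,365,375,385,392): print(u,g[236:254,u])
E
```

```text
O front 0.4938 0.1072
O heel-in 0.5502 0.1102
G flat 0.5589 0.1072
G flat heel 0.5915 0.1074
box front 0.4377 0.1265
box2 0.4262 0.0473
280 [147 148 151 155 141 101  88  88  84  84  92 114 161 197 211 213 212 213]
310 [162 161 153 132 117  97  84  78  84 103 142 181 205 210 209 209 209 209]
320 [161 161 160 144 105  85  77  79  90 112 156 191 207 209 208 208 208 208]
330 [159 159 143 105  85  78  91 109 110 139 178 202 209 207 207 207 207 207]
340 [156 142 104  85  77  74  85 101 113 154 190 207 204 197 195 195 195 195]
356 [153 153 154 154 154 152 144 131 175 242 255 254 254 254 254 254 253 253]
365 [152 152 152 152 150 137 110 121 174 241 255 254 253 253 253 253 253 253]
375 [150 149 150 149 142 125 118 124 171 240 254 254 253 253 253 253 253 253]
385 [149 149 149 149 148 136 114 121 169 238 254 253 253 253 252 248 247 246]
392 [148 148 147 146 139 117 104 120 167 237 254 254 253 250 246 245 245 245]
```

step_arm(targets="-45 -12 0 0;-90 -24 0 0;-131 -36 10 0;-131 -36 50 0;-131 -36 90 0;-131 -36 120 0;-131 -36 134 0;-131 -36 140 0;-131 -36 140 0;-131 -36 140 0")

```text
t: 9.45
tcp_pos: [0.4579, 0.0858, 0.0112]
tool_rot: [0.652, 0.758, -0.0, -0.0]
force: [0.4, 0.1, 0.2]
finger_gap: -0.003
gripper_force: 0.0
```

```bash
python3 st.py
```

```text
9.45 [0.4579 0.0858 0.0112] tray 0.4655264879961947 0.01987151267486513 [0.4 0.1 0.2] [ 0.03 -0.03  0.02]
```

step_arm(targets="0 8 0 0;0 15 0 0;0 20 0 0;0 24 0 0;0 28 0 0;0 32 0 0;0 36 0 0;0 40 0 0;0 43 0 0;0 45 0 0;0 45 0 0")

```text
t: 10.55
tcp_pos: [0.5029, 0.0924, 0.0113]
tool_rot: [0.652, 0.758, 0.0, 0.0]
force: [-0.3, -0.6, -0.3]
finger_gap: -0.001
gripper_force: 0.0
```

```bash
python3 st.py
```

```text
10.55 [0.5029 0.0924 0.0113] tray 0.5109667174362619 0.020085588414727948 [-0.3 -0.6 -0.3] [ 0.01 -0.01  0.03]
```

step_arm(targets="0 2 0 0;0 3.5 0 0;0 5 0 0;0 6.5 0 0;0 8 0 0;0 8 0 0")

```text
t: 11.15
tcp_pos: [0.5107, 0.0936, 0.0114]
tool_rot: [0.652, 0.758, 0.0, 0.0]
force: [0.1, 0.3, -0.3]
finger_gap: -0.002
gripper_force: 0.0
```

```bash
python3 st.py
```

```text
11.15 [0.5107 0.0936 0.0114] tray 0.5188694207094277 0.020175150138814907 [ 0.1  0.3 -0.3] [-0.01  0.01 -0.01]
```

step_arm(targets="0 1.5 0 0;0 3 0 0;0 4 0 0;0 4 0 0")

```text
t: 11.55
tcp_pos: [0.5146, 0.0942, 0.0113]
tool_rot: [0.652, 0.758, 0.0, 0.0]
force: [0.0, -0.0, 1.4]
finger_gap: 0.003
gripper_force: 0.0
```

step_arm(targets="0 1 0 0;0 2 0 0;0 3 0 0;0 3 0 0")

```text
t: 11.95
tcp_pos: [0.5166, 0.0947, 0.0112]
tool_rot: [0.652, 0.758, -0.0, -0.0]
force: [-0.8, -1.1, 0.6]
finger_gap: -0.0
gripper_force: 0.8
```

```bash
python3 st.py;  python3 - <<'E'
from h import *
im=manip.snapshot("top"); save("top3.png",cv2.resize(im[165:290,165:355],None,fx=4,fy=4,interpolation=cv2.INTER_CUBIC))
E
```

```text
11.95 [0.5166 0.0947 0.0112] tray 0.5249017709468236 0.02036877550660844 [-0.8 -1.1  0.6] [-0.04  0.26 -0.01]
```

View pics/top3.png

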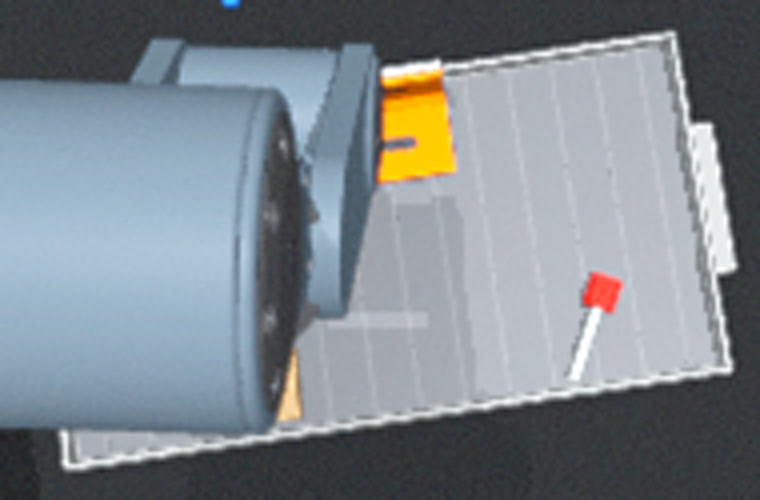

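The orange standing leg is now nearly against the grey leg and the right ends look flush at about (445,70)–(455,170). I press until firm contact.

step_arm(targets="0 1 0 0;0 2 0 0;0 3 0 0;0 3 0 0")

```text
t: 12.4
tcp_pos: [0.518, 0.0951, 0.011]
tool_rot: [0.652, 0.758, -0.002, -0.002]
force: [-4.1, -0.9, 1.2]
finger_gap: 0.001
gripper_force: 2.5
```

step_arm(targets="0 1 0 0;0 2 0 0;0 2 0 0;0 2 0 0")

```text
t: 12.8
tcp_pos: [0.518, 0.0953, 0.0108]
tool_rot: [0.652, 0.758, -0.003, -0.003]
force: [-7.8, -2.5, 2.6]
finger_gap: 0.001
gripper_force: 3.7
```

```bash
python3 st.py
```

```text
12.8 [0.518  0.0953 0.0108] tray 0.5263523295799881 0.020804517449052012 [-7.8 -2.5  2.6] [-0.36  1.18  0.01]
```

step_arm(targets="0 -10 0 0;0 -20 0 0;0 -20 -30 0;0 -20 -70 -8;0 -20 -115 -16;0 -20 -160 -24;0 -20 -200 -32;0 -20 -220 -40;0 -20 -220 -48;0 -20 -220 -56;0 -20 -220 -64;0 -20 -220 -72")

```text
t: 14.0
tcp_pos: [0.5028, 0.0924, 0.2317]
tool_rot: [0.079, 0.997, 0.0, 0.001]
force: [1.0, -0.2, -0.6]
finger_gap: -0.002
gripper_force: 0.0
```

step_arm(targets="0 0 0 -8;0 0 0 -16;0 0 0 -18;0 0 0 -18;0 0 0 -18")

```text
t: 14.5
tcp_pos: [0.5025, 0.0924, 0.2314]
tool_rot: [-0.074, 0.997, -0.0, 0.001]
force: [0.4, 0.8, 0.5]
finger_gap: 0.006
gripper_force: 0.0
```

```bash
python3 st.py; python3 - <<'E'
from h import *
s=manip.sense(); im=manip.snapshot("wrist"); np.save("E5.npy",wcam(s)); save("w5f.png",im)
save("w5.png",cv2.resize(im[150:300,120:400],None,fx=2.8,fy=2.8,interpolation=cv2.INTER_CUBIC))
E
```

```text
14.5 [0.5025 0.0924 0.2314] tray 0.5106112112059107 0.020128525888362378 [0.4 0.8 0.5] [ 0.02 -0.02  0.03]
```

View pics/w5.png

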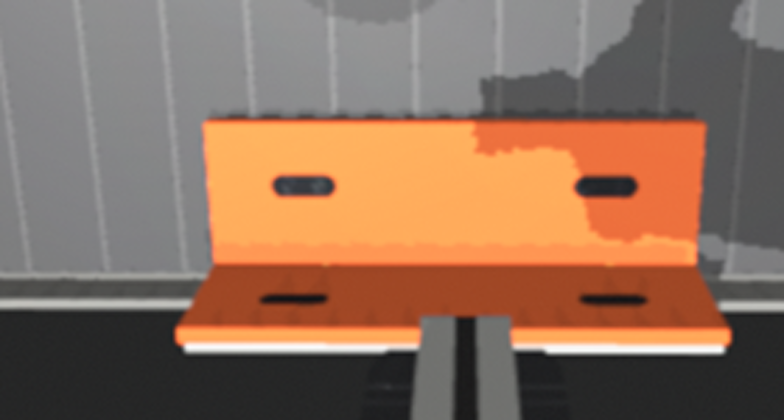

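The orange is parallel to grey. Its ends (177/731) match the grey ends (184/726), allowing for the 6 mm height difference. I check the leg gap numerically, then sign off.

```bash
python3 - <<'E'
from h import *
E=np.load("E5.npy")
def t(u,v,z):
    p=wray(E,(120+u/2.8,150+v/2.8),z)[:2]; return np.array([p@[.989,.148],p@[-.148,.989]])
o=[t(177,343,.07),t(731,343,.07)]; g=[t(184,353.5,.064),t(726,353.5,.064)]
print(np.round(1000*(np.array(o)-np.array(g)),1))
d=np.mean(np.array(o)-np.array(g),0)
if abs(d[1])<.003 and abs(d[0]+.006)<.0025: print(manip.sign_off())
E
```

```text
[[-7.1 -0.2]
 [-7.1 -0.4]]
the job is handed in; nothing more can be done
None
```

The orange bracket is nested in the grey one and the job is handed in. By camera, the ends are flush within 0.5 mm and the standing legs within about 1 mm of touching. The grey bracket was not visibly shifted in the overhead picture taken after the lengthwise push, and I touched nothing else.

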